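Fill the round spice tray

TASK

Fill the round spice tray on the kitchen worktop: stand the wooden pepper mill on the middle pad and the four loose slim spice jars on the four free outer pads around it, one to a pad, each upright and well centred on its pad. Leave the two slim jars already in the tray and the two squat jars where they are, and do not knock anything over.

Things in the scene. Friction and masses are not known exactly. Their poses are not given: they have to be found in the camera images.
- tray: fixed round wooden tray, 180 mm across, 5 mm rim 20 mm high, flat floor 10 mm above the worktop. Seven flush black pads 50 mm across (marks, no recess): one in the middle, six with centres 56 mm from it at 0, 60, 120, 180, 240, 300 degrees from the tray's +x. Those at 0 and 180 already hold slim jars; the rest are free. Origin: centre of the underside, z up
- mill: dark wooden pepper mill, loose on the worktop: base 48 mm across up to 40 mm high, tapering to a neck 24 mm across at 80 mm, then a round head 32 mm across from 80 to 116 mm high (grip here), a small steel button on top to 121 mm. About 0.2 kg. Origin: centre of its underside, z up
- jar1: slim white ceramic spice jar, loose on the worktop: round body 44 mm across and 56 mm high, sloping shoulder to 62 mm, then a plain steel lid 28 mm across from 62 to 92 mm high, to be gripped by the lid. About 0.14 kg. Origin: centre of its underside, z up; its yaw means nothing. All slim jars are alike
- jar2: slim white ceramic spice jar, loose on the worktop: round body 44 mm across and 56 mm high, sloping shoulder to 62 mm, then a plain steel lid 28 mm across from 62 to 92 mm high, to be gripped by the lid. About 0.14 kg. Origin: centre of its underside, z up; its yaw means nothing. All slim jars are alike
- jar3: slim white ceramic spice jar, loose on the worktop: round body 44 mm across and 56 mm high, sloping shoulder to 62 mm, then a plain steel lid 28 mm across from 62 to 92 mm high, to be gripped by the lid. About 0.14 kg. Origin: centre of its underside, z up; its yaw means nothing. All slim jars are alike
- jar4: slim white ceramic spice jar, loose on the worktop: round body 44 mm across and 56 mm high, sloping shoulder to 62 mm, then a plain steel lid 28 mm across from 62 to 92 mm high, to be gripped by the lid. About 0.14 kg. Origin: centre of its underside, z up; its yaw means nothing. All slim jars are alike
- kept1: a slim spice jar just like the loose ones (44 mm body, 28 mm steel lid, 92 mm high), already standing on an outer pad of the tray; loose. Stays. Origin: centre of its underside
- kept2: a slim spice jar just like the loose ones (44 mm body, 28 mm steel lid, 92 mm high), already standing on an outer pad of the tray; loose. Stays. Origin: centre of its underside
- squat1: squat white ceramic jar, loose on the worktop, 68 mm across, with a flat steel lid 62 mm across, 52 mm high in all. Not part of the set, stays. Origin: centre of its underside
- squat2: squat white ceramic jar, loose on the worktop, 68 mm across, with a flat steel lid 62 mm across, 52 mm high in all. Not part of the set, stays. Origin: centre of its underside

How it is judged (in metres and radians):
At the end, for the whole second after the job is handed in: The mill on the middle pad, one slim jar on each of the six outer pads, the two early ones still there: each within 10 mm of the pad centre along both tray axes, on the tray floor (5 mm), upright within 0.12 rad, at rest; squat jars moved less than 30 mm (x of mill in the frame of tray between -0.01 and 0.01 m and y of mill in the frame of tray between -0.01 and 0.01 m and z of mill in the frame of tray between 0.005 and 0.015 m and ((x of jar1 in the frame of tray between 0.018 and 0.038 m and y of jar1 in the frame of tray between 0.0385 and 0.0585 m and z of jar1 in the frame of tray between 0.005 and 0.015 m) or (x of jar2 in the frame of tray between 0.018 and 0.038 m and y of jar2 in the frame of tray between 0.0385 and 0.0585 m and z of jar2 in the frame of tray between 0.005 and 0.015 m) or (x of jar3 in the frame of tray between 0.018 and 0.038 m and y of jar3 in the frame of tray between 0.0385 and 0.0585 m and z of jar3 in the frame of tray between 0.005 and 0.015 m) or (x of jar4 in the frame of tray between 0.018 and 0.038 m and y of jar4 in the frame of tray between 0.0385 and 0.0585 m and z of jar4 in the frame of tray between 0.005 and 0.015 m)) and ((x of jar1 in the frame of tray between 0.018 and 0.038 m and y of jar1 in the frame of tray between -0.0585 and -0.0385 m and z of jar1 in the frame of tray between 0.005 and 0.015 m) or (x of jar2 in the frame of tray between 0.018 and 0.038 m and y of jar2 in the frame of tray between -0.0585 and -0.0385 m and z of jar2 in the frame of tray between 0.005 and 0.015 m) or (x of jar3 in the frame of tray between 0.018 and 0.038 m and y of jar3 in the frame of tray between -0.0585 and -0.0385 m and z of jar3 in the frame of tray between 0.005 and 0.015 m) or (x of jar4 in the frame of tray between 0.018 and 0.038 m and y of jar4 in the frame of tray between -0.0585 and -0.0385 m and z of jar4 in the frame of tray between 0.005 and 0.015 m)) and ((x of jar1 in the frame of tray between -0.038 and -0.018 m and y of jar1 in the frame of tray between 0.0385 and 0.0585 m and z of jar1 in the frame of tray between 0.005 and 0.015 m) or (x of jar2 in the frame of tray between -0.038 and -0.018 m and y of jar2 in the frame of tray between 0.0385 and 0.0585 m and z of jar2 in the frame of tray between 0.005 and 0.015 m) or (x of jar3 in the frame of tray between -0.038 and -0.018 m and y of jar3 in the frame of tray between 0.0385 and 0.0585 m and z of jar3 in the frame of tray between 0.005 and 0.015 m) or (x of jar4 in the frame of tray between -0.038 and -0.018 m and y of jar4 in the frame of tray between 0.0385 and 0.0585 m and z of jar4 in the frame of tray between 0.005 and 0.015 m)) and ((x of jar1 in the frame of tray between -0.038 and -0.018 m and y of jar1 in the frame of tray between -0.0585 and -0.0385 m and z of jar1 in the frame of tray between 0.005 and 0.015 m) or (x of jar2 in the frame of tray between -0.038 and -0.018 m and y of jar2 in the frame of tray between -0.0585 and -0.0385 m and z of jar2 in the frame of tray between 0.005 and 0.015 m) or (x of jar3 in the frame of tray between -0.038 and -0.018 m and y of jar3 in the frame of tray between -0.0585 and -0.0385 m and z of jar3 in the frame of tray between 0.005 and 0.015 m) or (x of jar4 in the frame of tray between -0.038 and -0.018 m and y of jar4 in the frame of tray between -0.0585 and -0.0385 m and z of jar4 in the frame of tray between 0.005 and 0.015 m)) and ((x of kept1 in the frame of tray between 0.046 and 0.066 m and y of kept1 in the frame of tray between -0.01 and 0.01 m and z of kept1 in the frame of tray between 0.005 and 0.015 m) or (x of kept1 in the frame of tray between -0.066 and -0.046 m and y of kept1 in the frame of tray between -0.01 and 0.01 m and z of kept1 in the frame of tray between 0.005 and 0.015 m)) and ((x of kept2 in the frame of tray between 0.046 and 0.066 m and y of kept2 in the frame of tray between -0.01 and 0.01 m and z of kept2 in the frame of tray between 0.005 and 0.015 m) or (x of kept2 in the frame of tray between -0.066 and -0.046 m and y of kept2 in the frame of tray between -0.01 and 0.01 m and z of kept2 in the frame of tray between 0.005 and 0.015 m)) and angle between each of jar1, jar2, jar3, jar4, mill, kept1, kept2's own z axis and vertical below 0.12 rad and linear speed of each of jar1, jar2, jar3, jar4, mill, kept1, kept2 below 0.02 m/s and distance of each of squat1, squat2 from where it was at the start of the episode below 0.03 m); the robot touches nothing.
It fails at once if a slim jar, the mill or a squat jar is knocked over (tilted more than 0.7 rad) (angle between any of jar1, jar2, jar3, jar4, mill, kept1, kept2, squat1, squat2's own z axis and vertical above 0.7 rad).
It fails at once if a squat jar is moved 30 mm or more (distance of any of squat1, squat2 from where it was at the start of the episode above 0.03 m).
It fails at once if a slim jar already in the tray is moved more than 15 mm (distance of any of kept1, kept2 from where it was at the start of the episode above 0.015 m).
It also fails if it takes over 134 s, if anything falls off the work surface, if the arm or the gripper's body presses on something with over 40 N, if the wrist force passes 120 N, or if a joint passes its speed limit or range.

ROBOT

A 6-joint arm with a two-finger parallel gripper is mounted at the origin on the work surface. World frame = base frame: x ahead of the robot, y to its left, z up, the work surface at z = 0. Lengths are in mm, angles in rad, forces in N, time in s.
With the tool pointing down it reaches from about 300 to 875 mm from the base axis. Payload 4.2 kg.
Tool frame: the origin (TCP) lies at the very end of the fingers, on their centre line; the grasp point (between the pads) lies 19 mm behind it; z points along the fingers, y is the line along which they close (so a half turn about z gives the same grasp; the last joint's range is limited). The gripper opens to 85 mm and grips with 20 to 120 N. Pads are 22 mm wide; open, the fingers measure 114 mm over their backs; the gripper's body (76 mm by 85 mm) begins 54 mm behind the grasp point. The pads swing forward as they close: fully open they stand 13 mm farther back than shut.
Start: joints at [-1.353, 0.32, 1.565, -0, 1.257, -0.02], TCP at [135.452, -558.833, 231.338] pointing down, gripper open.
Joint ranges: [-3.11, 3.11], [-0.84, 2.01], [0.21, 2.61], [-1.34, 4.49], [0.05, 2.63], [-2.56, 2.56]. Speed limits (rad/s): [2.57, 2.57, 3.14, 3.14, 3.14, 3.14].

INTERFACE

Orientations are given as a rotation vector (axis times angle).
In Python, from plant import r gives the robot as it stands. The module is installed in compiled form; this text tells all that it offers.
- The arm moves only by the tool carry_out, never from a script. Its argument "rows" is a list of rows, each a list of 7 numbers: the shift along the world's x, y, z in units of 0.3 m (1.0 is 0.3 m), then the turn, a rotation vector about the world's x, y, z in units of 45 degrees (1.0 is 45 degrees), then the opening, from -1 (shut) to 1 (fully open). In form: [[dx, dy, dz, ax, ay, az, claw], ...]. A call has exactly 8 rows; each row is the pose to reach, as a shift and turn from the pose commanded when the call began; what a row does not reach only later rows make up. A row lasts 1/12 s, in which the tool goes at most 41.7 mm and 7.16 degrees, less where a joint would pass 70% of its speed; a pose out of reach is approached as far as the arm can. A call with a number of a shift or a turn outside -1 to 1 is refused whole. A call with a gripper value outside its range is refused whole. The fingers move at their own pace and stop on an object; "grip_force" is the grip in N (left out, the last holds). Time passes only in rows, so rows that repeat a pose let the fingers close, or fill a call up. It gives the time, the measured TCP pose, the force, the opening and the grip force at its end, in the units of the state.
- r.read_state(): the state, without advancing time (a new reading comes with each control period).
- r.capture(name): name is "scene" or "side" or "wrist"; returns (picture, depth): 420x560x3 uint8, red, green, blue; 420x560 float32, mm along the optical axis (not along the pixel's ray), 0 where there is no reading.
- r.get_calibration(name): a dict with "K" (3x3 intrinsics, pixels), "world_to_cam" (4x4, takes a point from world to camera coordinates). Camera axes: x right, y up, looking along -z (the intrinsics and any distortion apply to the point x, -y, -z); pixel columns grow to the right and rows downward; lengths in mm; the calibration is good to about 2 mm. The wrist camera is an equidistant fisheye: a pixel r from the principal point sees the ray r / f radians off the axis. A picture is of the moment at which its call begins: read the wrist's pose just before it. get_calibration takes no time and is no camera call; for the wrist camera it gives the pose at the moment of the call.
- r.job_done(): hands the job in; it is judged then, once.
Trained networks look in the newest picture that a camera, given by its name, has taken for a name from the list of things; names that differ only in an ending like _2 or _b are one class to them, and where a whole thing is asked for, a point or a joint stands for the part that bears it (a point fixed in the world has none). Each returns a list of dicts, best first, with "confidence" (0 to 1); they miss things now and then, are a little off and sometimes report something else, mostly with a low value. They report only what shows in the picture. A call takes as long as a camera call.
- r.spot_in(thing, camera): "bbox" ([left, top, right, bottom] in pixels, round what is visible of it).
- r.landmark_of(thing, camera): "centre" ([column, row] in pixels: a listed point, or the origin of a listed thing).
The state is a dict: "t": time; "q": joint angles; "dq": joint speeds; "effort": joint torques, N m; "tool_pos": TCP position; "tcp_rot": TCP orientation; "contact_force": force on the tool from outside, world axes, zero at the start; "moment": the same for the moment, N m; "finger_gap": finger opening in mm; "grasp_force": force on a finger pad.
Only numpy, scipy, OpenCV 4.12 (cv2) and the standard library are available. Lean on these libraries where they do the work, as an engineer would, in place of code of your own. Each camera call takes 0.05 s, during which the arm holds its last target. There are 200 camera calls.

## Working session

There is one attempt and no reset: what is moved stays moved. The work goes in short steps, Python scripts to look and compute and a tool call to move; the robot and the scene stay as the last step left them, time stands still between calls to the robot, and variables do not carry over. Pictures are saved under pics/ and viewed, at most 14 in all, crops included, and the job is handed in when it is done.

Besides the shell and the picture viewer there is one more tool, called after "Request:" as name(argument=value, ...) on one line, values as JSON. carry_out: Moves the arm, as the interface text tells. Its arguments: {"type":"object","properties":{"rows":{"type":"array","items":{"type":"array","items":{"type":"number","minimum":-1,"maximum":1}}},"grip_force":{"type":"number"}},"required":["rows"]}

```bash
mkdir -p pics
cat > h.py <<'E'
import numpy as np, cv2
from plant import r
def cap(n,f=None):
    p,d=r.capture(n); c=r.get_calibration(n)
    if f: cv2.imwrite('pics/'+f,p[:,:,::-1])
    return p,d,np.array(c['K']),np.array(c['world_to_cam'])
def cloud(d,K,W):
    v,u=np.mgrid[:d.shape[0],:d.shape[1]]
    x=(u-K[0,2])/K[0,0]*d; y=(v-K[1,2])/K[1,1]*d
    P=np.stack([x,-y,-d,np.ones_like(d)],-1)
    return (P@np.linalg.inv(W).T)[...,:3]
E
python3 - <<'E'
from h import *
s=r.read_state();print({k:np.round(v,3) for k,v in s.items()})
for n in('scene','side'):
    p,d,K,W=cap(n,n+'0.png');print(n,K.round(1).tolist(),W.round(3).tolist(),r.get_calibration(n).keys())
    for t in('tray','mill','jar1','squat1'):
        print(t,[(np.round(x['bbox']).tolist(),round(x['confidence'],2)) for x in r.spot_in(t,n)])
E
```

```text
{'t': np.float64(0.0), 'q': array([-1.353,  0.32 ,  1.566,  0.   ,  1.257, -0.02 ]), 'dq': array([ 0.   , -0.   ,  0.001,  0.001,  0.002,  0.   ]), 'effort': array([ 3.0000e-03, -4.1552e+01, -2.3416e+01,  0.0000e+00,  8.0000e-03,
       -0.0000e+00]), 'tool_pos': array([ 135.337, -558.351,  230.474]), 'tcp_rot': array([-3.118, -0.372,  0.   ]), 'contact_force': array([ 0.031, -0.563,  0.147]), 'moment': array([0.034, 0.045, 0.027]), 'grasp_force': np.float64(0.0), 'finger_gap': np.float64(85.509)}
scene [[495.2, 0.0, 283.9], [0.0, 495.2, 207.7], [0.0, 0.0, 1.0]] [[0.343, 0.939, -0.0, -194.972], [-0.712, 0.261, 0.652, 351.494], [0.612, -0.223, 0.758, -1640.445], [0.0, 0.0, 0.0, 1.0]] dict_keys(['K', 'world_to_cam'])
tray [([245.0, 199.0, 314.0, 255.0], 0.57)]
mill [([382.0, 130.0, 402.0, 176.0], 0.72)]
jar1 [([338.0, 149.0, 353.0, 179.0], 0.92), ([400.0, 165.0, 421.0, 197.0], 0.87), ([166.0, 194.0, 187.0, 230.0], 0.77), ([369.0, 178.0, 387.0, 210.0], 0.64)]
squat1 [([130.0, 232.0, 160.0, 263.0], 0.83), ([176.0, 230.0, 204.0, 266.0], 0.65)]
side [[432.6, 0.0, 281.2], [0.0, 432.6, 218.2], [0.0, 0.0, 1.0]] [[-1.0, -0.011, -0.016, 531.752], [-0.005, -0.676, 0.737, -33.771], [-0.018, 0.737, 0.676, -966.924], [0.0, 0.0, 0.0, 1.0]] dict_keys(['K', 'world_to_cam'])
tray [([230.0, 204.0, 310.0, 261.0], 0.66)]
mill [([304.0, 349.0, 334.0, 408.0], 0.96)]
jar1 [([307.0, 135.0, 320.0, 173.0], 0.85), ([241.0, 302.0, 266.0, 346.0], 0.78), ([243.0, 357.0, 272.0, 410.0], 0.71), ([313.0, 288.0, 342.0, 334.0], 0.56)]
squat1 [([272.0, 126.0, 295.0, 154.0], 0.84), ([261.0, 149.0, 285.0, 180.0], 0.74)]
```

View pics/scene0.png

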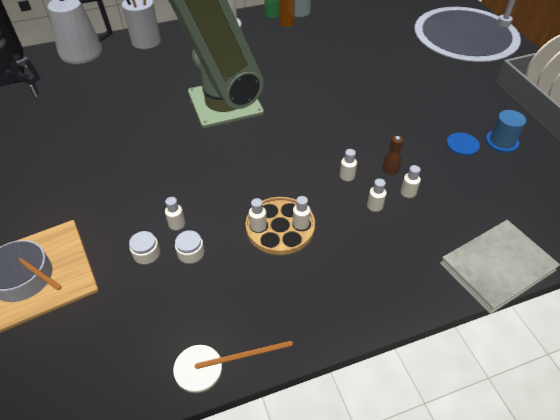

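View pics/side0.png

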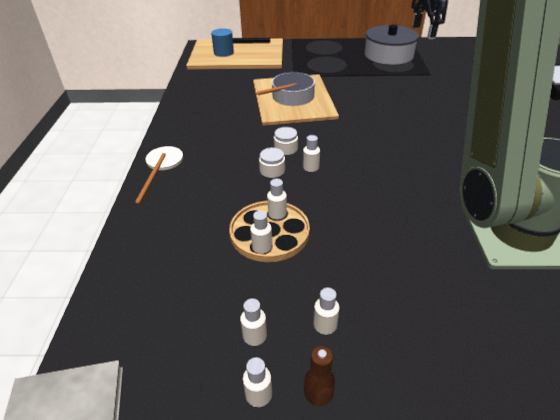

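Run:
```python
from h import *
for n in('scene','side'):
    p,d,K,W=cap(n); P=cloud(d,K,W); ok=(d>0)&(P[...,2]>25)&(P[...,2]<135)&(np.hypot(P[...,0],P[...,1])>200)
    print(n,'table z',np.round(np.percentile(P[...,2][d>0],[10,50]),1))
    nn,l,st,_=cv2.connectedComponentsWithStats(ok.astype(np.uint8))
    for i in range(1,nn):
        if st[i,4]<40: continue
        Q=P[l==i]; zt=np.percentile(Q[:,2],97); T=Q[Q[:,2]>zt-4]
        print(st[i].tolist(),'ztop',zt.round(1),'top mid',((T.min(0)+T.max(0))/2)[:2].round(1),'mean',T.mean(0)[:2].round(1),'size',np.ptp(T,axis=0)[:2].round())
```

```text
scene table z [-7.388e+02  1.000e-01]
[0, 0, 175, 61, 4926] ztop 131.0 top mid [-501.8 -389.6] mean [-481.4 -428.5] size [199. 520.]
[227, 0, 18, 20, 102] ztop 125.4 top mid [-417.2  143.9] mean [-415.   142.4] size [15. 17.]
[264, 0, 46, 21, 612] ztop 100.7 top mid [-389.5  360.4] mean [-386.5  356.7] size [29. 50.]
[499, 0, 16, 22, 172] ztop 99.8 top mid [ -93.7 1163.1] mean [ -94.1 1162.3] size [22. 23.]
[498, 53, 62, 81, 2819] ztop 128.2 top mid [360.1 963.5] mean [343.5 954.5] size [120.  91.]
[491, 110, 35, 35, 857] ztop 95.9 top mid [481.2 734.7] mean [482.6 736.3] size [76. 79.]
[383, 135, 20, 35, 433] ztop 118.0 top mid [469.5 362.7] mean [470.7 362.2] size [33. 30.]
[340, 149, 17, 26, 330] ztop 93.3 top mid [451.  232.1] mean [451.3 233.5] size [29. 28.]
[402, 165, 18, 27, 360] ztop 92.9 top mid [566.1 365.9] mean [566.1 366.4] size [27. 25.]
[368, 178, 18, 29, 362] ztop 94.4 top mid [578.3 256.7] mean [580.  256.7] size [29. 27.]
[165, 197, 18, 28, 381] ztop 93.5 top mid [ 457.  -260.7] mean [ 457.5 -260.7] size [26. 26.]
[293, 196, 17, 31, 414] ztop 102.9 top mid [575.9  
[... 1229 characters left out ...]
52.4 top mid [ 558.8 -243.2] mean [ 558.5 -242.2] size [60. 64.]
[268, 179, 19, 36, 553] ztop 101.2 top mid [541.2 -60.6] mean [541.3 -59.3] size [25. 28.]
[251, 211, 21, 38, 632] ztop 101.5 top mid [572.5  47. ] mean [572.3  48.1] size [25. 29.]
[314, 288, 26, 40, 761] ztop 91.8 top mid [447.7 237.8] mean [447.8 238.4] size [27. 28.]
[241, 299, 26, 40, 783] ztop 91.5 top mid [577.4 260.6] mean [577.1 261.4] size [26. 28.]
[305, 347, 30, 53, 1215] ztop 119.2 top mid [467.1 367.4] mean [466.8 367.6] size [26. 25.]
[243, 358, 29, 43, 942] ztop 91.7 top mid [564.7 370.1] mean [564.4 370.4] size [26. 27.]
[4, 361, 115, 59, 3634] ztop 27.9 top mid [870.6 374.6] mean [866.7 383. ] size [179.  97.]
```

The pictures show four free jars (scene ≈ 348,165; 377,195; 411,181; 175,214), the mill (393,155), the tray (280,225) holding two jars, and two squat jars. The two cameras agree to about 4 mm, so I'll average them. Next I'll check the tray centre from its rim.

Run:
```python
from h import *
from scipy.optimize import least_squares
for n in('scene','side'):
    p,d,K,W=cap(n); P=cloud(d,K,W)
    m=(d>0)&(np.hypot(P[...,0]-558,P[...,1]+8)<105)&(P[...,2]>6)&(P[...,2]<24)
    # tray outline: upper-rim points
    Q=P[m&(P[...,2]>16)]; rr=np.hypot(Q[:,0]-558,Q[:,1]+8); Q=Q[rr>75]
    s=least_squares(lambda a:np.hypot(Q[:,0]-a[0],Q[:,1]-a[1])-a[2],[558,-8,88],loss='soft_l1');print(n,len(Q),s.x.round(1))
    # black pads: dark pixels on the floor inside r<82
    g=p.max(2); b=(g<40)&(d>0)&(np.hypot(P[...,0]-558,P[...,1]+8)<85)&(abs(P[...,2]-10)<5)
    nn,l,st,_=cv2.connectedComponentsWithStats(b.astype(np.uint8))
    for i in range(1,nn):
        if st[i,4]>30: T=P[l==i];print(st[i,4],((T.min(0)+T.max(0))/2).round(1),np.ptp(T,axis=0).round())
```

```text
scene 310 [560.6  -9.3  87. ]
side 436 [557.8  -5.3  86.9]
87 [608.9 -48.7   9.6] [20. 42.  5.]
207 [503.8 -20.1   9. ] [43. 41.  6.]
77 [547.1  -8.3   9. ] [21. 40.  6.]
174 [619.    2.9   9.1] [33. 45.  6.]
233 [520.8  33.5   9.3] [44. 46.  7.]
```

Request:
carry_out(rows=[[0.1,0.094,0,0,0,0,1],[0.2,0.188,0,0,0,0,1],[0.3,0.281,0,0,0,0,1],[0.4,0.375,0,0,0,0,1],[0.5,0.469,0,0,0,0,1],[0.6,0.563,0,0,0,0,1],[0.7,0.656,0,0,0,0,1],[0.8,0.75,0,0,0,0,1]], grip_force=40)

```text
t: 1.37
tool_pos: [376.6, -332.3, 231.6]
tcp_rot: [3.119, 0.372, 0.001]
contact_force: [1.3, -0.9, -0.3]
finger_gap: 85.1
grasp_force: 0.0
```

Request:
carry_out(rows=[[0.1,0.09,-0.02,0,0,0,1],[0.2,0.18,-0.05,0,0,0,1],[0.267,0.249,-0.1,0,0,0,1],[0.267,0.249,-0.15,0,0,0,1],[0.267,0.249,-0.2,0,0,0,1],[0.267,0.249,-0.238,0,0,0,1],[0.267,0.249,-0.238,0,0,0,1],[0.267,0.249,-0.238,0,0,0,1]])

```text
t: 2.03
tool_pos: [455.4, -259.0, 159.7]
tcp_rot: [-3.119, -0.373, 0.001]
contact_force: [0.5, -0.2, 0.5]
finger_gap: 85.5
grasp_force: 0.0
```

```bash
cat >> h.py <<'E'
def wrist(f=None):
    p,d,K,W=cap('wrist',f)
    v,u=np.mgrid[:d.shape[0],:d.shape[1]]
    a=(u-K[0,2])/K[0,0]; b=(v-K[1,2])/K[1,1]; th=np.hypot(a,b)+1e-9
    k=np.tan(np.minimum(th,1.4))/th
    P=np.stack([a*k*d,-b*k*d,-d,np.ones_like(d)],-1)
    return p,d,(P@np.linalg.inv(W).T)[...,:3]
E
python3 - <<'E'
from h import *
p,d,P=wrist('w0.png')
for x,y in((455.7,-259),(560,-245),(523,-350)):
    m=(d>0)&(np.hypot(P[...,0]-x,P[...,1]-y)<45)&(P[...,2]>40)&(P[...,2]<110); T=P[m]
    if len(T)<20: print('none');continue
    zt=np.percentile(T[:,2],90);T=T[abs(T[:,2]-zt)<4]; print(len(T),zt.round(1),((T.min(0)+T.max(0))/2).round(1),T.mean(0).round(1),np.ptp(T,axis=0).round())
E
```

```text
1244 94.7 [ 456.7 -259.2   93.5] [ 457.1 -259.2   94.1] [27. 27.  5.]
4911 55.2 [ 560.8 -246.4   54.2] [ 560.2 -246.1   54.3] [62. 61.  5.]
4026 55.0 [ 524.2 -350.8   53.7] [ 524.4 -349.2   54.2] [61. 62.  5.]
```

View pics/w0.png

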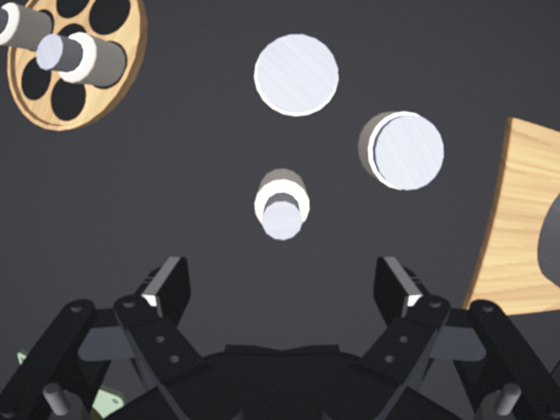

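The wrist view shows the lid at (282,220), centred between the fingers, and its depth agrees with the average to about 1 mm. I'll descend and grip.

Request:
carry_out(rows=[[0.002,0,-0.08,0,0,0,1],[0.002,0,-0.16,0,0,0,1],[0.002,0,-0.23,0,0,0,1],[0.002,0,-0.29,0,0,0,1],[0.002,0,-0.316,0,0,0,1],[0.002,0,-0.316,0,0,0,0],[0.002,0,-0.316,0,0,0,-0.6],[0.002,0,-0.316,0,0,0,-0.6]])

```text
t: 2.75
tool_pos: [457.2, -259.9, 66.6]
tcp_rot: [3.117, 0.372, 0.004]
contact_force: [-0.1, 0.7, 0.3]
finger_gap: 51.6
grasp_force: 0.0
```

Request:
carry_out(rows=[[0,0,0,0,0,0,-1],[0,0,0,0,0,0,-1],[0,0,0,0,0,0,-1],[0,0,0,0,0,0,-1],[0,0,0,0,0,0,-1],[0,0,0,0,0,0,-1],[0,0,0,0,0,0,-1],[0,0,0,0,0,0,-1]])

```text
t: 3.42
tool_pos: [456.9, -259.4, 66.4]
tcp_rot: [3.118, 0.373, 0.003]
contact_force: [-0.4, 1.3, 6.4]
finger_gap: 26.9
grasp_force: 39.1
```

Request:
carry_out(rows=[[0,0,0.05,0,0,0,-1],[0,0,0.15,0,0,0,-1],[0,0,0.28,0,0,0,-1],[0,0,0.4,0,0,0,-1],[0,0.02,0.5,0,0,0,-1],[0.01,0.06,0.54,0,0,0,-1],[0.02,0.12,0.55,0,0,0,-1],[0.04,0.2,0.55,0,0,0,-1]])

```text
t: 4.08
tool_pos: [468.5, -199.7, 231.9]
tcp_rot: [3.117, 0.369, 0.004]
contact_force: [-0.1, 0.1, -0.8]
finger_gap: 27.0
grasp_force: 39.6
```

Request:
carry_out(rows=[[0.02,0.1,0,0,0,0,-1],[0.045,0.2,0,0,0,0,-1],[0.07,0.3,0,0,0,0,-1],[0.09,0.4,0,0,0,0,-1],[0.11,0.5,0,0,0,0,-1],[0.12,0.56,0,0,0,0,-1],[0.121,0.588,0,0,0,0,-1],[0.121,0.594,0,0,0,0,-1]])

```text
t: 4.75
tool_pos: [504.2, -19.7, 230.0]
tcp_rot: [3.119, 0.376, -0.001]
contact_force: [0.3, -0.1, -2.4]
finger_gap: 26.8
grasp_force: 39.6
```

Run:
```python
from h import *
from scipy.optimize import least_squares
p,d,P=wrist('w1.png')
for x,y in((542.4,-62),(574.2,45.4),(504,-21)):
    m=(d>0)&(np.hypot(P[...,0]-x,P[...,1]-y)<25)&(abs(P[...,2]-102)<6); T=P[m]
    if len(T)>20: print(len(T),((T.min(0)+T.max(0))/2).round(1),T.mean(0).round(1),np.ptp(T,axis=0).round())
rr=np.hypot(P[...,0]-558,P[...,1]+8)
Q=P[(d>0)&(rr<100)&(rr>76)&(abs(P[...,2]-21)<5)]
s=least_squares(lambda a:np.hypot(Q[:,0]-a[0],Q[:,1]-a[1])-a[2],[558,-8,88],loss='soft_l1');print(len(Q),s.x.round(1))
b=(p.max(2)<45)&(d>0)&(rr<85)&(abs(P[...,2]-10)<6)
nn,l,st,_=cv2.connectedComponentsWithStats(b.astype(np.uint8))
for i in range(1,nn):
    if st[i,4]>80: T=P[l==i];print(st[i].tolist(),((T.min(0)+T.max(0))/2).round(1),np.ptp(T,axis=0).round())
```

```text
812 [543.1 -62.4 100.9] [543.4 -62.1 103.2] [28. 27.  9.]
855 [574.2  44.  101.3] [574.3  43.8 103.3] [27. 28.  9.]
2017 [559.8  -8.1  86.5]
```

View pics/w1.png

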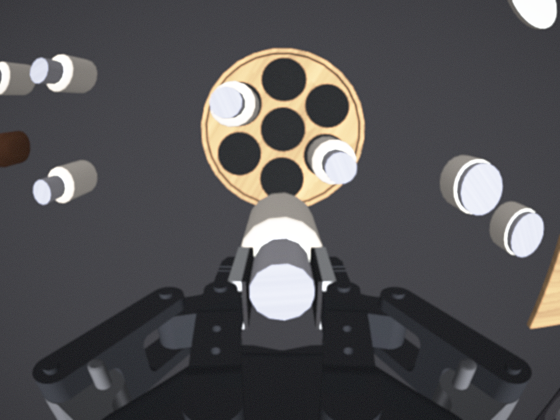

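The jar is held upright and the tray centre from the wrist camera is about (559.5,-8), matching the other views. I'll lower it onto the near pad.

Request:
carry_out(rows=[[0,-0.001,-0.06,0,0,0,-1],[0,-0.001,-0.16,0,0,0,-1],[0,-0.001,-0.27,0,0,0,-1],[0,-0.001,-0.37,0,0,0,-1],[0,-0.001,-0.44,0,0,0,-1],[0,-0.001,-0.48,0,0,0,-1],[0,-0.001,-0.5,0,0,0,-1],[0,-0.001,-0.508,0,0,0,-1]])

```text
t: 5.47
tool_pos: [503.9, -22.4, 76.9]
tcp_rot: [3.12, 0.37, -0.003]
contact_force: [0.2, 0.2, -0.4]
finger_gap: 27.0
grasp_force: 39.7
```

Request:
carry_out(rows=[[0,0,-0.003,0,0,0,-1],[0,0,-0.006,0,0,0,-1],[0,0,-0.006,0,0,0,-1],[0,0,-0.006,0,0,0,-0.3],[0,0,-0.006,0,0,0,-0.1],[0,0,-0.006,0,0,0,0.1],[0,0,-0.006,0,0,0,0.1],[0,0,-0.006,0,0,0,0.1]])

```text
t: 6.13
tool_pos: [504.6, -21.2, 76.2]
tcp_rot: [3.119, 0.373, 0.001]
contact_force: [-0.3, -0.2, 0.8]
finger_gap: 47.3
grasp_force: 0.0
```

Request:
carry_out(rows=[[0,0,0.06,0,0,0,0.1],[0,0,0.16,0,0,0,0.1],[0,0.01,0.25,0,0,0,0.3],[-0.02,0.12,0.28,0,0,0,1],[-0.05,0.25,0.28,0,0,0,1],[-0.08,0.38,0.28,0,0,0,1],[-0.11,0.51,0.28,0,0,0,1],[-0.14,0.64,0.28,0,0,0,1]])

```text
t: 6.8
tool_pos: [461.8, 172.3, 160.3]
tcp_rot: [-3.12, -0.372, -0.001]
contact_force: [0.5, 0.2, 1.4]
finger_gap: 85.4
grasp_force: 0.0
```

Request:
carry_out(rows=[[-0.03,0.1,0,0,0,0,1],[-0.042,0.19,0,0,0,0,1],[-0.042,0.214,-0.03,0,0,0,1],[-0.042,0.214,-0.1,0,0,0,1],[-0.042,0.214,-0.2,0,0,0,1],[-0.042,0.214,-0.28,0,0,0,1],[-0.042,0.214,-0.316,0,0,0,1],[-0.042,0.214,-0.316,0,0,0,0]])

```text
t: 7.47
tool_pos: [447.9, 233.3, 62.1]
tcp_rot: [3.117, 0.372, -0.01]
contact_force: [0.2, -0.1, 0.4]
finger_gap: 75.4
grasp_force: 0.0
```

Request:
carry_out(rows=[[0,0,0,0,0,0,-1],[0,0,0,0,0,0,-1],[0,0,0,0,0,0,-1],[0,0,0,0,0,0,-1],[0,0,0,0,0,0,-1],[0,0,0,0,0,0,-1],[0,0,0,0,0,0,-1],[0,0,0,0,0,0,-1]])

```text
t: 8.13
tool_pos: [450.7, 235.4, 66.3]
tcp_rot: [-3.119, -0.373, -0.004]
contact_force: [-0.7, -0.1, 6.9]
finger_gap: 26.4
grasp_force: 39.5
```

Request:
carry_out(rows=[[0,0,0.05,0,0,0,-1],[0,0,0.15,0,0,0,-1],[0,0,0.28,0,0,0,-1],[0,0,0.4,0,0,0,-1],[0.005,-0.02,0.5,0,0,0,-1],[0.02,-0.06,0.54,0,0,0,-1],[0.04,-0.12,0.55,0,0,0,-1],[0.07,-0.2,0.55,0,0,0,-1]])

```text
t: 8.8
tool_pos: [471.0, 175.3, 231.7]
tcp_rot: [-3.118, -0.376, -0.004]
contact_force: [0.9, -0.1, -2.0]
finger_gap: 26.4
grasp_force: 39.6
```

Request:
carry_out(rows=[[0.03,-0.1,0,0,0,0,-1],[0.065,-0.2,0,0,0,0,-1],[0.1,-0.3,0,0,0,0,-1],[0.14,-0.4,0,0,0,0,-1],[0.16,-0.456,0,0,0,0,-1],[0.165,-0.476,0,0,0,0,-1],[0.1655,-0.476,-0.06,0,0,0,-1],[0.1655,-0.476,-0.15,0,0,0,-1]])

```text
t: 9.47
tool_pos: [522.1, 32.1, 186.7]
tcp_rot: [3.119, 0.371, 0.009]
contact_force: [-0.4, 0.2, -1.9]
finger_gap: 26.7
grasp_force: 39.7
```

Request:
carry_out(rows=[[0,0,-0.1,0,0,0,-1],[0,0,-0.19,0,0,0,-1],[0,0,-0.27,0,0,0,-1],[0,0,-0.32,0,0,0,-1],[0,0,-0.345,0,0,0,-1],[0,0,-0.355,0,0,0,-1],[0,0,-0.361,0,0,0,-1],[0,0,-0.364,0,0,0,-1]])

```text
t: 10.13
tool_pos: [521.1, 32.4, 76.7]
tcp_rot: [3.119, 0.373, 0.003]
contact_force: [0.2, 0.3, -0.5]
finger_gap: 26.5
grasp_force: 39.7
```

Request:
carry_out(rows=[[0,0,0,0,0,0,-1],[0,0,0,0,0,0,-1],[0,0,0,0,0,0,-0.3],[0,0,0,0,0,0,-0.1],[0,0,0,0,0,0,0.1],[0,0,0,0,0,0,0.1],[0,0,0,0,0,0,0.1],[0,0,0.06,0,0,0,0.1]])

```text
t: 10.8
tool_pos: [518.2, 32.1, 91.5]
tcp_rot: [-3.119, -0.373, 0.011]
contact_force: [0.1, -0.3, -0.1]
finger_gap: 47.1
grasp_force: 0.0
```

Request:
carry_out(rows=[[0,0,0.1,0,0,0,0.1],[0,0,0.2,0,0,0,0.1],[0.01,0.05,0.22,0,0,0,0.3],[0.04,0.17,0.22,0,0,0,1],[0.08,0.3,0.22,0,0,0,1],[0.12,0.43,0.22,0,0,0,1],[0.15,0.56,0.22,0,0,0,1],[0.18,0.68,0.22,0,0,0,1]])

```text
t: 11.47
tool_pos: [574.7, 238.3, 160.0]
tcp_rot: [-3.119, -0.373, -0.0]
contact_force: [0.6, 0.0, -0.2]
finger_gap: 85.4
grasp_force: 0.0
```

Request:
carry_out(rows=[[0.0117,0.06,0,0,0,0,1],[0.0117,0.076,-0.01,0,0,0,1],[0.0117,0.076,-0.08,0,0,0,1],[0.0117,0.076,-0.16,0,0,0,1],[0.0117,0.076,-0.24,0,0,0,1],[0.0117,0.076,-0.3,0,0,0,1],[0.0117,0.076,-0.316,0,0,0,1],[0.0117,0.076,-0.316,0,0,0,0]])

```text
t: 12.13
tool_pos: [576.8, 257.7, 63.5]
tcp_rot: [3.118, 0.372, -0.006]
contact_force: [-0.2, 0.1, -0.1]
finger_gap: 75.5
grasp_force: 0.0
```

Request:
carry_out(rows=[[0,0,0,0,0,0,-1],[0,0,0,0,0,0,-1],[0,0,0,0,0,0,-1],[0,0,0,0,0,0,-1],[0,0,0,0,0,0,-1],[0,0,0,0,0,0,-1],[0,0,0,0,0,0,-1],[0,0,0,0,0,0,-1]])

```text
t: 12.8
tool_pos: [578.8, 259.3, 66.6]
tcp_rot: [-3.119, -0.373, -0.004]
contact_force: [-1.0, -0.3, 6.6]
finger_gap: 26.8
grasp_force: 39.6
```

Request:
carry_out(rows=[[0,0,0.05,0,0,0,-1],[0,0,0.15,0,0,0,-1],[0,0,0.28,0,0,0,-1],[0,0,0.4,0,0,0,-1],[0.005,-0.03,0.5,0,0,0,-1],[0.01,-0.1,0.54,0,0,0,-1],[0.03,-0.18,0.55,0,0,0,-1],[0.04,-0.28,0.55,0,0,0,-1]])

```text
t: 13.47
tool_pos: [590.7, 175.4, 231.7]
tcp_rot: [-3.118, -0.376, -0.006]
contact_force: [0.1, -0.0, -2.4]
finger_gap: 26.4
grasp_force: 39.9
```

Request:
carry_out(rows=[[0.01,-0.1,0,0,0,0,-1],[0.03,-0.21,0,0,0,0,-1],[0.045,-0.32,0,0,0,0,-1],[0.06,-0.43,0,0,0,0,-1],[0.075,-0.52,0,0,0,0,-1],[0.0783,-0.56,0,0,0,0,-1],[0.0783,-0.567,-0.06,0,0,0,-1],[0.0783,-0.567,-0.15,0,0,0,-1]])

```text
t: 14.13
tool_pos: [615.2, 3.8, 187.1]
tcp_rot: [3.119, 0.369, 0.01]
contact_force: [-0.1, 1.0, -0.9]
finger_gap: 26.2
grasp_force: 39.9
```

Request:
carry_out(rows=[[0,0,-0.1,0,0,0,-1],[0,0,-0.19,0,0,0,-1],[0,0,-0.27,0,0,0,-1],[0,0,-0.32,0,0,0,-1],[0,0,-0.345,0,0,0,-1],[0,0,-0.355,0,0,0,-1],[0,0,-0.361,0,0,0,-1],[0,0,-0.364,0,0,0,-1]])

```text
t: 14.8
tool_pos: [614.2, 5.1, 76.7]
tcp_rot: [3.119, 0.373, 0.003]
contact_force: [0.6, 0.7, -0.6]
finger_gap: 26.6
grasp_force: 39.9
```

Request:
carry_out(rows=[[0,0,0,0,0,0,-1],[0,0,0,0,0,0,-1],[0,0,0,0,0,0,-0.3],[0,0,0,0,0,0,-0.1],[0,0,0,0,0,0,0.1],[0,0,0,0,0,0,0.1],[0,0,0,0,0,0,0.1],[0,0,0.06,0,0,0,0.1]])

```text
t: 15.47
tool_pos: [611.1, 4.9, 91.0]
tcp_rot: [-3.119, -0.372, 0.011]
contact_force: [-0.3, -0.7, 0.4]
finger_gap: 47.0
grasp_force: 0.0
```

Request:
carry_out(rows=[[0,0,0.1,0,0,0,0.1],[0,0,0.2,0,0,0,0.1],[-0.01,0.05,0.22,0,0,0,0.3],[-0.03,0.17,0.22,0,0,0,1],[-0.05,0.3,0.22,0,0,0,1],[-0.07,0.43,0.22,0,0,0,1],[-0.09,0.56,0.22,0,0,0,1],[-0.11,0.69,0.22,0,0,0,1]])

```text
t: 16.13
tool_pos: [579.7, 213.8, 159.8]
tcp_rot: [3.119, 0.372, -0.0]
contact_force: [0.1, 0.0, -0.2]
finger_gap: 85.6
grasp_force: 0.0
```

Request:
carry_out(rows=[[-0.02,0.13,0,0,0,0,1],[-0.04,0.26,0,0,0,0,1],[-0.05,0.39,0,0,0,0,1],[-0.05,0.48,0,0,0,0,1],[-0.05,0.52,-0.02,0,0,0,1],[-0.05,0.52,-0.08,0,0,0,1],[-0.05,0.52,-0.16,0,0,0,1],[-0.05,0.52,-0.2,0,0,0,1]])

```text
t: 16.8
tool_pos: [563.9, 366.9, 96.7]
tcp_rot: [3.117, 0.373, -0.007]
contact_force: [-0.0, -1.1, -0.3]
finger_gap: 85.5
grasp_force: 0.0
```

Request:
carry_out(rows=[[0,0,-0.06,0,0,0,1],[0,0,-0.1,0,0,0,1],[0,0,-0.116,0,0,0,1],[0,0,-0.116,0,0,0,0],[0,0,-0.116,0,0,0,-1],[0,0,-0.116,0,0,0,-1],[0,0,-0.116,0,0,0,-1],[0,0,-0.116,0,0,0,-1]])

```text
t: 17.47
tool_pos: [566.1, 368.2, 66.3]
tcp_rot: [-3.118, -0.372, -0.003]
contact_force: [0.2, -0.8, 3.6]
finger_gap: 27.0
grasp_force: 39.0
```

Request:
carry_out(rows=[[0,0,0,0,0,0,-1],[0,0,0,0,0,0,-1],[0,0,0,0,0,0,-1],[0,0,0,0,0,0,-1],[0,0,0,0,0,0,-1],[0,0,0,0,0,0,-1],[0,0,0,0,0,0,-1],[0,0,0,0,0,0,-1]])

```text
t: 18.13
tool_pos: [566.0, 368.3, 66.3]
tcp_rot: [-3.119, -0.373, -0.003]
contact_force: [-0.2, -0.4, 6.5]
finger_gap: 26.6
grasp_force: 39.5
```

Request:
carry_out(rows=[[0,0,0.05,0,0,0,-1],[0,0,0.15,0,0,0,-1],[0,0,0.28,0,0,0,-1],[0,0,0.4,0,0,0,-1],[0.005,-0.03,0.5,0,0,0,-1],[0.01,-0.1,0.54,0,0,0,-1],[0.015,-0.18,0.55,0,0,0,-1],[0.02,-0.28,0.55,0,0,0,-1]])

```text
t: 18.8
tool_pos: [571.7, 284.2, 231.1]
tcp_rot: [-3.118, -0.375, -0.003]
contact_force: [0.5, -0.3, -2.4]
finger_gap: 26.7
grasp_force: 39.9
```

Request:
carry_out(rows=[[0.01,-0.1,0,0,0,0,-1],[0.02,-0.2,0,0,0,0,-1],[0.03,-0.3,0,0,0,0,-1],[0.04,-0.4,0,0,0,0,-1],[0.05,-0.5,0,0,0,0,-1],[0.06,-0.6,0,0,0,0,-1],[0.07,-0.7,0,0,0,0,-1],[0.08,-0.8,0,0,0,0,-1]])

```text
t: 19.47
tool_pos: [594.9, 42.3, 229.3]
tcp_rot: [3.119, 0.373, -0.003]
contact_force: [1.2, 0.4, -1.9]
finger_gap: 26.5
grasp_force: 39.9
```

Request:
carry_out(rows=[[0.003,-0.1,0,0,0,0,-1],[0.0067,-0.19,0,0,0,0,-1],[0.0067,-0.26,0,0,0,0,-1],[0.0067,-0.295,0,0,0,0,-1],[0.0067,-0.309,0,0,0,0,-1],[0.0067,-0.309,-0.03,0,0,0,-1],[0.0067,-0.309,-0.08,0,0,0,-1],[0.0067,-0.309,-0.15,0,0,0,-1]])

```text
t: 20.13
tool_pos: [598.3, -47.4, 185.4]
tcp_rot: [-3.119, -0.374, -0.005]
contact_force: [-0.4, -0.1, -2.5]
finger_gap: 26.9
grasp_force: 39.8
```

Request:
carry_out(rows=[[0,0,-0.1,0,0,0,-1],[0,0,-0.19,0,0,0,-1],[0,0,-0.27,0,0,0,-1],[0,0,-0.32,0,0,0,-1],[0,0,-0.345,0,0,0,-1],[0,0,-0.355,0,0,0,-1],[0,0,-0.361,0,0,0,-1],[0,0,-0.364,0,0,0,-1]])

```text
t: 20.8
tool_pos: [598.2, -48.3, 76.6]
tcp_rot: [3.119, 0.374, 0.003]
contact_force: [0.9, -0.5, -0.5]
finger_gap: 26.6
grasp_force: 39.8
```

Request:
carry_out(rows=[[0,0,0,0,0,0,-1],[0,0,0,0,0,0,-1],[0,0,0,0,0,0,-0.3],[0,0,0,0,0,0,-0.1],[0,0,0,0,0,0,0.1],[0,0,0,0,0,0,0.1],[0,0,0,0,0,0,0.1],[0,0,0.06,0,0,0,0.1]])

```text
t: 21.47
tool_pos: [595.2, -48.6, 91.1]
tcp_rot: [-3.118, -0.372, 0.011]
contact_force: [-0.3, -0.1, -1.2]
finger_gap: 47.1
grasp_force: 0.0
```

Request:
carry_out(rows=[[0,0,0.1,0,0,0,0.1],[0,0,0.2,0,0,0,0.1],[-0.01,0.04,0.25,0,0,0,0.3],[-0.05,0.15,0.25,0,0,0,1],[-0.09,0.27,0.25,0,0,0,1],[-0.13,0.39,0.25,0,0,0,1],[-0.17,0.51,0.25,0,0,0,1],[-0.21,0.63,0.25,0,0,0,1]])

```text
t: 22.13
tool_pos: [533.7, 141.6, 169.2]
tcp_rot: [-3.12, -0.372, -0.001]
contact_force: [1.1, 0.3, 0.2]
finger_gap: 85.5
grasp_force: 0.0
```

Request:
carry_out(rows=[[-0.04,0.12,0,0,0,0,1],[-0.08,0.24,0,0,0,0,1],[-0.12,0.36,0,0,0,0,1],[-0.16,0.48,0,0,0,0,1],[-0.19,0.6,0,0,0,0,1],[-0.215,0.69,0,0,0,0,1],[-0.221,0.749,0,0,0,0,1],[-0.221,0.749,0,0,0,0,1]])

```text
t: 22.8
tool_pos: [467.4, 368.5, 168.9]
tcp_rot: [-3.117, -0.378, -0.001]
contact_force: [0.4, -0.6, -0.5]
finger_gap: 85.7
grasp_force: 0.0
```

Run:
```python
from h import *
p,d,P=wrist('w2.png'); print(r.read_state()['tool_pos'])
m=(d>0)&(np.hypot(P[...,0]-468,P[...,1]-365)<40)&(P[...,2]>60)&(P[...,2]<130); T=P[m]
print(len(T),T[:,2].max())
for lo,hi in((118,127),(95,118)):
    t=T[(T[:,2]>lo)&(T[:,2]<hi)]; print(lo,len(t),((t.min(0)+t.max(0))/2).round(1),np.ptp(t,axis=0).round())
```

```text
[467.72036071 366.36760803 168.75446122]
2495 123.969830401405
118 457 [469.6 363.1 121. ] [28. 28.  6.]
95 1576 [469.3 363.1 106.5] [31. 31. 23.]
```

View pics/w2.png

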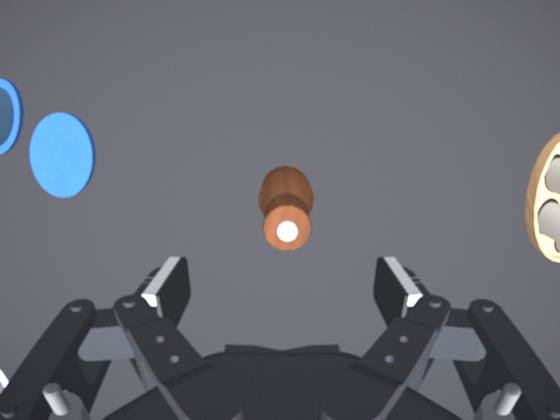

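The mill's button is at (287,231), nearly centred between the fingers; I need a shift of about 1 mm.

Request:
carry_out(rows=[[0.003,-0.004,-0.05,0,0,0,1],[0.003,-0.004,-0.12,0,0,0,1],[0.003,-0.004,-0.19,0,0,0,1],[0.003,-0.004,-0.25,0,0,0,1],[0.003,-0.004,-0.285,0,0,0,1],[0.003,-0.004,-0.297,0,0,0,1],[0.003,-0.004,-0.297,0,0,0,0],[0.003,-0.004,-0.297,0,0,0,-0.2]])

```text
t: 23.52
tool_pos: [469.8, 363.6, 80.7]
tcp_rot: [-3.119, -0.372, -0.002]
contact_force: [-0.3, 0.5, 1.1]
finger_gap: 63.8
grasp_force: 0.0
```

Request:
carry_out(rows=[[0,0,0,0,0,0,-1],[0,0,0,0,0,0,-1],[0,0,0,0,0,0,-1],[0,0,0,0,0,0,-1],[0,0,0,0,0,0,-1],[0,0,0,0,0,0,-1],[0,0,0,0,0,0,-1],[0,0,0,0,0,0,-1]])

```text
t: 24.18
tool_pos: [469.6, 364.3, 81.0]
tcp_rot: [-3.118, -0.373, -0.003]
contact_force: [-0.5, 1.2, 5.3]
finger_gap: 31.4
grasp_force: 39.9
```

Request:
carry_out(rows=[[0,0,0.05,0,0,0,-1],[0,0,0.15,0,0,0,-1],[0,0,0.28,0,0,0,-1],[0,0,0.4,0,0,0,-1],[0.01,-0.03,0.5,0,0,0,-1],[0.02,-0.1,0.54,0,0,0,-1],[0.04,-0.17,0.55,0,0,0,-1],[0.06,-0.25,0.55,0,0,0,-1]])

```text
t: 24.85
tool_pos: [487.4, 288.4, 245.9]
tcp_rot: [-3.119, -0.375, -0.003]
contact_force: [-0.0, 0.1, -1.4]
finger_gap: 31.0
grasp_force: 39.9
```

Request:
carry_out(rows=[[0.025,-0.1,0,0,0,0,-1],[0.05,-0.2,0,0,0,0,-1],[0.075,-0.3,0,0,0,0,-1],[0.1,-0.4,0,0,0,0,-1],[0.125,-0.5,0,0,0,0,-1],[0.15,-0.6,0,0,0,0,-1],[0.17,-0.68,0,0,0,0,-1],[0.185,-0.74,0,0,0,0,-1]])

```text
t: 25.52
tool_pos: [542.4, 64.3, 244.1]
tcp_rot: [3.119, 0.37, -0.003]
contact_force: [-0.5, 0.6, -2.0]
finger_gap: 31.5
grasp_force: 39.9
```

Request:
carry_out(rows=[[0.015,-0.07,0,0,0,0,-1],[0.03,-0.14,0,0,0,0,-1],[0.045,-0.2,0,0,0,0,-1],[0.055,-0.235,0,0,0,0,-1],[0.0557,-0.2497,0,0,0,0,-1],[0.0557,-0.2497,0,0,0,0,-1],[0.0557,-0.2497,0,0,0,0,-1],[0.0557,-0.2497,0,0,0,0,-1]])

```text
t: 26.18
tool_pos: [559.0, -7.3, 244.7]
tcp_rot: [-3.119, -0.374, 0.001]
contact_force: [-0.1, 0.3, -1.3]
finger_gap: 31.0
grasp_force: 39.9
```

```bash
cat > jars.py <<'E'
from h import *
T0=np.array([559.4,-8.2]); 
def chk():
  for n in('scene','side'):
    p,d,K,W=cap(n); P=cloud(d,K,W)
    for k in range(6):
        a=np.deg2rad(73.6+60*k); c=T0+56*np.array([np.cos(a),np.sin(a)])
        m=(d>0)&(np.hypot(P[...,0]-c[0],P[...,1]-c[1])<24)&(abs(P[...,2]-102.3)<3.5); t=P[m]
        print(n,60*k,len(t),(((t.min(0)+t.max(0))/2)[:2]-c).round(1) if len(t)>5 else '')
if __name__=='__main__': chk()
E
python3 - <<'E'
from jars import *
chk(); cap('side','s1.png'); cv2.imwrite('pics/s1c.png',cv2.resize(cv2.imread('pics/s1.png')[110:290,180:360],None,fx=3,fy=3))
E
```

```text
scene 0 79 [-0.4 -2. ]
scene 60 48 [0.8 0.4]
scene 120 70 [ 0.3 -2. ]
scene 180 75 [-0.5 -1.7]
scene 240 83 [ 0.8 -1.1]
scene 300 76 [ 0.6 -1.3]
side 0 100 [-2.6  1.9]
side 60 94 [-2.8  2.6]
side 120 84 [-1.9  3. ]
side 180 73 [-2.5  2.2]
side 240 83 [-1.6  2.5]
side 300 87 [-1.7  2.3]
```

View pics/s1c.png

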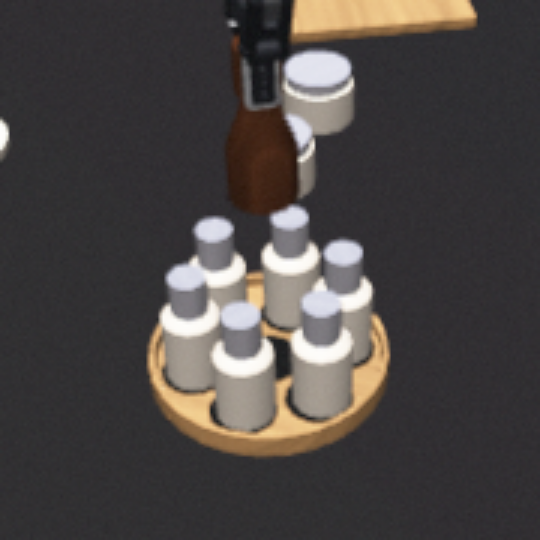

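The crop shows all six jars upright on their pads, with the mill held upright above the middle pad (270,355). I'll lower it.

Request:
carry_out(rows=[[-0.001,0.001,-0.05,0,0,0,-1],[-0.001,0.001,-0.12,0,0,0,-1],[-0.001,0.001,-0.19,0,0,0,-1],[-0.001,0.001,-0.26,0,0,0,-1],[-0.001,0.001,-0.33,0,0,0,-1],[-0.001,0.001,-0.39,0,0,0,-1],[-0.001,0.001,-0.44,0,0,0,-1],[-0.001,0.001,-0.475,0,0,0,-1]])

```text
t: 27.0
tool_pos: [558.3, -7.4, 100.9]
tcp_rot: [-3.119, -0.374, 0.003]
contact_force: [-0.4, 0.3, -1.8]
finger_gap: 30.6
grasp_force: 39.9
```

Request:
carry_out(rows=[[0,0,-0.02,0,0,0,-1],[0,0,-0.033,0,0,0,-1],[0,0,-0.039,0,0,0,-1],[0,0,-0.04,0,0,0,-1],[0,0,-0.04,0,0,0,-1],[0,0,-0.04,0,0,0,-0.3],[0,0,-0.04,0,0,0,-0.1],[0,0,-0.04,0,0,0,0.1]])

```text
t: 27.67
tool_pos: [559.4, -8.0, 90.9]
tcp_rot: [3.119, 0.373, 0.002]
contact_force: [-0.3, 0.5, -0.3]
finger_gap: 46.8
grasp_force: 0.0
```

Request:
carry_out(rows=[[0,0,0,0,0,0,0.1],[0,0,0,0,0,0,0.1],[0,0,0.06,0,0,0,0.1],[0,0,0.16,0,0,0,0.1],[0,0,0.28,0,0,0,0.1],[-0.1,0,0.4,0,0,0,0.1],[-0.2,0,0.5,0,0,0,0.1],[-0.3,0,0.55,0,0,0,0.1]])

```text
t: 28.33
tool_pos: [469.9, -8.0, 258.3]
tcp_rot: [3.118, 0.373, 0.008]
contact_force: [0.3, 0.0, 1.1]
finger_gap: 46.8
grasp_force: 0.0
```

Run:
```python
from jars import *
chk()
for n in('scene','side'):
    p,d,K,W=cap(n,n+'9.png'); P=cloud(d,K,W)
    m=(d>0)&(np.hypot(P[...,0]-559,P[...,1]+8)<26)&(P[...,2]>108)&(P[...,2]<140);t=P[m]
    print(n,'mill',len(t),t[:,2].max(),((t.min(0)+t.max(0))/2)[:2]-T0)
cv2.imwrite('pics/fin.png',cv2.resize(np.hstack([cv2.imread('pics/side9.png')[170:290,200:340],cv2.imread('pics/scene9.png')[160:280,210:350]]),None,fx=2.8,fy=2.8))
print(r.read_state()['t'])
```

```text
scene 0 74 [-2.  -2.2]
scene 60 71 [-0.9 -1.5]
scene 120 72 [ 0.5 -1.1]
scene 180 76 [ 0.2 -1.7]
scene 240 80 [ 1.3 -1.5]
scene 300 78 [-0.  -1.7]
side 0 99 [-2.6  2. ]
side 60 100 [-2.8  2.8]
side 120 86 [-1.9  4.3]
side 180 82 [-2.3  2.8]
side 240 83 [-1.5  2.3]
side 300 91 [-1.8  2.5]
scene mill 158 134.41966535743268 [-0.67774143 -1.04388595]
side mill 200 130.2845987043936 [-2.7925995   4.49712203]
28.5333
```

View pics/fin.png

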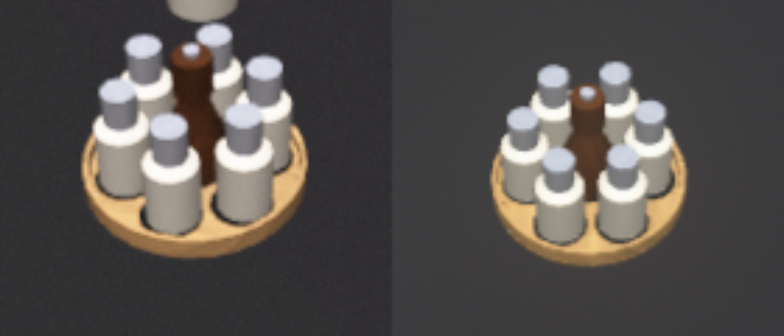

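The final crop shows six jars upright and centred on the outer pads, with the mill upright in the middle, and the gripper is clear of everything. I'll hand it in.

```bash
python3 -c "
from plant import r
print(r.job_done())"
```

```text
the job is handed in; nothing more can be done
None
```

The mill and the four loose jars are standing upright on their pads, within about 2 mm of centre by the final camera check. Nothing was knocked over, and the job was handed in at about 28.5 s; no verdict came back.

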